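# Turn the coffee-capsule tray round in its sleeve

### The arm

A 6-joint arm with a two-finger parallel gripper is mounted at the origin on a cart in front of the work surface, level with it; the furniture and walls round the work are solid. World frame = base frame: x ahead of the robot, y to its left, z up, the work surface at z = 0. Lengths are in m, angles in degrees, forces in N, time in s.
With the tool pointing down it reaches from about 0.325 to 0.9 m from the base axis. Payload 3.5 kg.
Tool frame: the origin (TCP) lies on the centre line of the jaws, within the pads' length; the fingertips stand 25 mm ahead of it and the grasp point (between the pads) lies 6 mm ahead of it; z points along the fingers, y is the line along which they close (so a half turn about z gives the same grasp; the last joint's range is limited). The gripper opens to 85 mm and grips with 20 to 120 N. Pads are 22 mm wide; open, the fingers measure 114 mm over their backs; the gripper's body (76 mm by 85 mm) begins 54 mm behind the grasp point. The pads swing forward as they close: fully open they stand 13 mm farther back than shut.
Start: joints at [58.992, 15.837, -1.513, 72.651, 0, 84.076], TCP at [0.265, 0.566, 0.224] pointing down, gripper open.
Joint ranges: [-178.77, 178.77], [-48.84, 107.48], [-61.69, 71.31], [-111.58, 123.2], [-90, 87.43], [-180, 180]. Speed limits (degrees/s): [147.25, 147.25, 180, 180, 180, 180].

### API

Orientations are given as a 3x3 rotation matrix whose columns are the frame's x, y, z axes.
In Python, from rig import manip gives the robot as it stands. The module is installed in compiled form; this text tells all that it offers.
- The arm moves only by the shell command python3 -m crank 'ROWS'. ROWS is JSON, a list of rows, each an object with "translation": the shift along the world's x, y, z in units of 0.75 m (1.0 is 0.75 m), a list of three; "dr": the turn, a rotation vector about the world's x, y, z in units of 45 degrees (1.0 is 45 degrees), a list of three; "hand": the closure, from 0 (fully open) to 1 (shut). A call has 1 to 10 rows; each row is the pose to reach, as a shift and turn from the pose commanded when the call began; what a row does not reach only later rows make up. A row lasts 1/12 s, in which the tool goes at most 41.7 mm and 7.16 degrees, less where a joint would pass 70% of its speed; a pose out of reach is approached as far as the arm can. A call with a number of a shift or a turn outside -1 to 1 is refused whole. A call with a gripper value outside its range is refused whole. The fingers move at their own pace and stop on an object; the grip force is fixed at half the most. Time passes only in rows, so rows that repeat a pose let the fingers close. It gives the time, the measured TCP pose, the force, the opening and the grip force at its end, in the units of the state.
- manip.observe(): the state, without advancing time (a new reading comes with each control period).
- manip.camera(name): name is "side" or "top" or "wrist"; returns the picture (400x640x3 uint8, red, green, blue); there is no depth.
- manip.camera_params(name): a dict with "K" (3x3 intrinsics, pixels), "eye" and "orientation" of the camera in the world; the wrist camera has in their place "hand_eye" (4x4, takes a point from camera to tool coordinates, whose origin is the TCP and whose axes are the flange's). Camera axes: x right, y up, looking along -z (the intrinsics and any distortion apply to the point x, -y, -z); pixel columns grow to the right and rows downward; lengths in m; the calibration is good to about 2 mm. A picture is of the moment at which its call begins: read the wrist's pose just before it. camera_params takes no time and is no camera call.
- manip.finish_job(): hands the job in; it is judged then, once.
The state is a dict: "t": time; "joints": joint angles; "qvel": joint speeds; "effort": joint torques, N m; "tcp_pos": TCP position; "orientation": TCP orientation; "wrist_force": force on the tool from outside, world axes, zero at the start; "torque": the same for the moment, N m; "finger_gap": opening from 0.0 (shut) to 1.0 (fully open); "gripper_force": force on a finger pad.
Only numpy, scipy, OpenCV 4.12 (cv2) and the standard library are available. Lean on these libraries where they do the work, as an engineer would, in place of code of your own. Each camera call takes 0.05 s, during which the arm holds its last target. There are 200 camera calls.

### The job

The white coffee-capsule tray is in its dark steel sleeve the wrong way round: the used-up end with empty wells sticks out and the filled end is at the back. Draw the tray right out, turn it end for end and slide it back fully home in the sleeve, so that the filled end now sticks out, and let go of it. Keep the tray upright and leave the mug, the tin and the sauce tub where they stand.

Things in the scene. Friction and masses are not known exactly. Their poses are not given: they have to be found in the camera images.
- sleeve: Dark steel tunnel fixed to the worktop, 112 mm deep (its x), 66 wide (y), 54 high; inside 60 wide and 48 high over a floor 3 mm thick. Origin: centre of its underside, on the worktop. +x points to its closed back (inner face of the back wall at x = +52 mm), -x to its open mouth, which faces roughly towards the robot.
- sleeve_mouth (a point): Middle of the sleeve's mouth: 56 mm in front of the sleeve's origin (its -x), 27 mm up. Axes as the sleeve's. From here short lips at the sides and top flare outward some 9 mm further to the front, and a small ramp leads from the worktop up to the 3 mm floor. The worktop between the mouth and the robot is bare for 0.2 m; beyond it to the left are the sink and, high up, a dish rack on the wall.
- tray_center (a point): Centre, half-way up, of the loose stiff white capsule tray: 160 mm long (its x), 54 wide (y), 40 high, open on top, 0.1 to 0.2 kg. Four wells along x: the two on the +x side hold copper-coloured capsules (below the rim), the other two are empty. Starts on the sleeve's floor, +x to the back. Fully home, its inner end meets the back wall: this point at sleeve x = -28 mm, 52 mm stick out.
- tray_full_end (a point): Middle of the filled (+x) end face of the tray, half-way up, 80 mm from tray_center. Same axes as tray_center. At the start it is deep in the sleeve and the empty end sticks out 52 to 64 mm past the mouth plane.
- mug: Loose white mug with green dots, 78 x 114 x 93 mm; a bystander. Origin: centre of its underside.
- tin: Loose round food tin, 86 mm across, 40 mm high; a bystander. Origin: centre of its underside.
- tub: Loose round white tub with dark sauce, 113 mm across, 51 mm high; a bystander. Origin: centre of its underside.
There are look-alikes about, which are no part of the job. What is shaped like the sleeve but pink or yellow is not meant.

How it is judged:
By the outcome, as a careful person would: the job done as asked, in the order asked, and still so for the second after the job is handed in, with the robot touching nothing.
It also fails if it takes over 61 s, if anything falls off the work surface, if the arm or the gripper's body presses on something with over 40 N, if the wrist force passes 120 N, or if a joint passes its speed limit or range.

## Working session

There is one attempt and no reset: what is moved stays moved. The work goes in short steps, Python scripts to look and compute and a shell command to move; the robot and the scene stay as the last step left them, time stands still between calls to the robot, and variables do not carry over. Pictures are saved under pics/ and viewed, at most 10 in all, crops included, and the job is handed in when it is done.

```bash
mkdir -p pics; python3 - <<'E'
from rig import manip
import cv2,json,numpy as np
np.set_printoptions(precision=4,suppress=True)
s=manip.observe();print(s['t'],s['tcp_pos'],s['orientation'],s['finger_gap'])
for n in('side','top'):
    im=manip.camera(n);cv2.imwrite(f'pics/{n}0.png',im[...,::-1])
    p=manip.camera_params(n);print(n,p)
print(manip.camera_params('wrist'))
E
```

```text
0.0 [0.2646 0.5654 0.2223] [[-0.9057  0.4239 -0.0012]
 [ 0.4239  0.9057 -0.002 ]
 [ 0.0002 -0.0023 -1.    ]] 1.0009798565005128
side {'K': array([[447.0154,   0.    , 317.4582],
       [  0.    , 447.0154, 202.9541],
       [  0.    ,   0.    ,   1.    ]]), 'eye': array([-0.0746, -0.3574,  1.2287]), 'orientation': array([[ 0.4415,  0.7786, -0.4459],
       [-0.8973,  0.3849, -0.2161],
       [ 0.0034,  0.4955,  0.8686]])}
top {'K': array([[383.3093,   0.    , 318.8867],
       [  0.    , 383.3093, 197.6852],
       [  0.    ,   0.    ,   1.    ]]), 'eye': array([ 0.3478, -0.0973,  1.3119]), 'orientation': array([[-0.0297,  0.9919, -0.1235],
       [-0.9995, -0.0306, -0.0054],
       [-0.0091,  0.1232,  0.9923]])}
{'K': array([[324.146 ,   0.    , 321.5029],
       [  0.    , 324.146 , 201.5269],
       [  0.    ,   0.    ,   1.    ]]), 'hand_eye': array([[ 0.0005,  0.957 ,  0.2899,  0.0729],
       [ 1.    , -0.0004, -0.0004, -0.0007],
       [-0.0002,  0.2899, -0.957 , -0.1503],
       [ 0.    ,  0.    ,  0.    ,  1.    ]])}
```

View pics/top0.png

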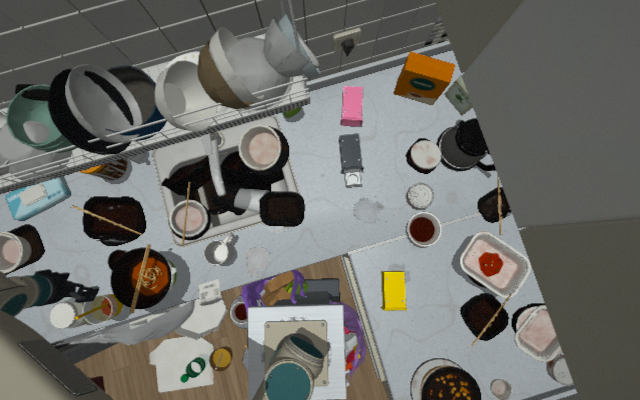

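View pics/side0.png

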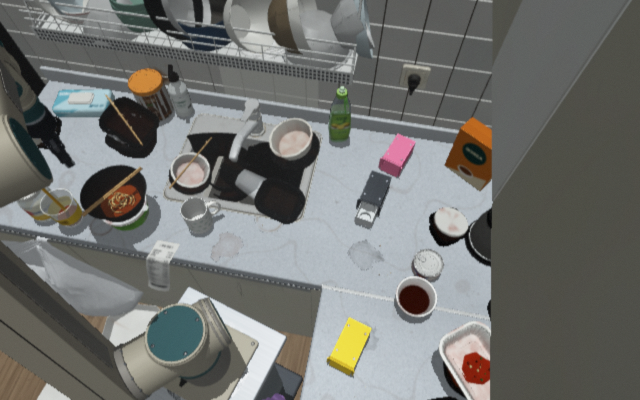

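The top view shows three sleeve-shaped things: pink at (352,105), yellow at (394,291) and dark grey at (350,153). The dark grey one has the white tray end sticking out at (352,178), so it fits the description. In the side view it is at (374,190), with the tray end at (367,212). I'll confirm that in an enlarged crop.

```bash
cat > h.py <<'E'
import numpy as np,cv2
from rig import manip
from scipy.spatial.transform import Rotation as R
np.set_printoptions(precision=4,suppress=True)
def cam(n,s=None):
    p=manip.camera_params(n)
    if n!='wrist': return np.array(p['K']),np.array(p['eye']),np.array(p['orientation'])
    s=s or manip.observe();T=np.eye(4);T[:3,:3]=s['orientation'];T[:3,3]=s['tcp_pos']
    T=T@np.array(p['hand_eye']);return np.array(p['K']),T[:3,3],T[:3,:3]
def ray(c,uv,z):
    K,e,o=c;d=np.linalg.inv(K)@[uv[0],uv[1],1];d=o@[d[0],-d[1],-d[2]]
    return e+d*(z-e[2])/d[2]
def proj(c,P):
    K,e,o=c;q=o.T@(np.asarray(P)-e);v=K@[q[0],-q[1],-q[2]];return v[:2]/v[2]
E
python3 - <<'E'
from h import *
a=cv2.imread('pics/top0.png')[80:220,290:430];b=cv2.imread('pics/side0.png')[130:270,310:450]
cv2.imwrite('pics/crop.png',np.hstack([cv2.resize(x,(400,400),interpolation=cv2.INTER_CUBIC) for x in(a,b)]))
t=cam('top')
for n,uv,z in [('sl back',(349,134),.054),('sl front',(351,172),.054),('tray end',(353,186),.04),('mug',(222,250),.09),('tin',(419,196),.04),('tub',(423,230),.05)]:print(n,ray(t,uv,z))
E
```

```text
sl back [ 0.7176 -0.1985  0.054 ]
sl front [ 0.5872 -0.2     0.054 ]
tray end [ 0.542  -0.2059  0.04  ]
mug [0.3425 0.2209 0.09  ]
tin [ 0.5014 -0.4246  0.04  ]
tub [ 0.3877 -0.4281  0.05  ]
```

View pics/crop.png

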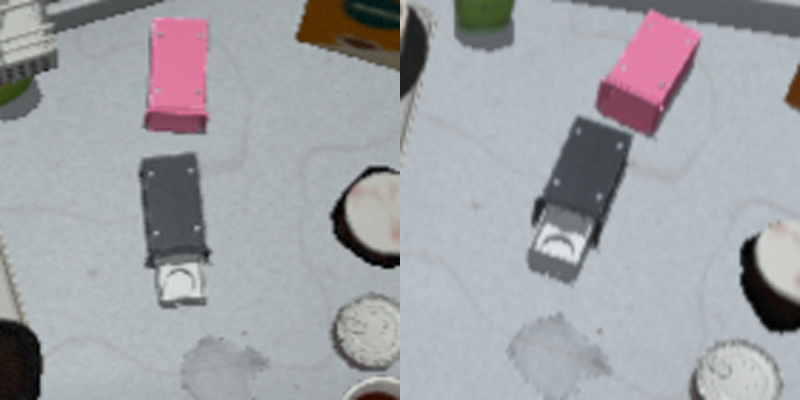

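The crop confirms it: the dark steel sleeve's roof runs from about (170,157) to (178,255) in the crop, and the white tray end sticks out at (180,280). Next I'll work out the approach pose.

```bash
python3 - <<'E'
from h import *
t=cam('top');f=lambda u,v:ray(t,(290+u/2.857,80+v/2.857),.054)
L=f(141,160)-f(147,245);Rr=f(197,154)-f(204,240)
for d in(L,Rr):print(np.degrees(np.arctan2(d[1],d[0])))
print((f(141,160)+f(197,154))/2)
s=manip.observe();p=np.array(s['tcp_pos']);o=np.array(s['orientation'])
y=np.radians(180+4);G=np.array([[np.cos(y),np.sin(y),0],[np.sin(y),-np.cos(y),0],[0,0,-1.]])
print((np.array([.52,-.21,.2])-p)/.75, R.from_matrix(G@o.T).as_rotvec(True)/45)
E
```

```text
1.848295996291356
2.083286051774877
[ 0.7143 -0.1989  0.054 ]
[ 0.3405 -1.0339 -0.03  ] [ 0.0025 -0.0007  0.6464]
```

```bash
C='{"translation":[0.15,-0.5,0.08],"dr":[0,0,0.3],"hand":0}'; true; python3 -m crank '[{"translation":[0,-0.05,0.08],"dr":[0,0,0],"hand":0},{"translation":[0,-0.1,0.1],"dr":[0,0,0.1],"hand":0},{"translation":[0.1,-0.5,0.1],"dr":[0,0,0.3],"hand":0},{"translation":[0.1,-0.5,0.1],"dr":[0,0,0.3],"hand":0},{"translation":[0.1,-0.5,0.1],"dr":[0,0,0.3],"hand":0},{"translation":[0.1,-0.5,0.1],"dr":[0,0,0.3],"hand":0},{"translation":[0.1,-0.5,0.1],"dr":[0,0,0.3],"hand":0},{"translation":[0.1,-0.5,0.1],"dr":[0,0,0.3],"hand":0},{"translation":[0.1,-0.5,0.1],"dr":[0,0,0.3],"hand":0},{"translation":[0.1,-0.5,0.1],"dr":[0,0,0.3],"hand":0}]'
python3 -m crank '[{"translation":[0.22,-0.6,-0.1],"dr":[0,0,0.3],"hand":0},{"translation":[0.22,-0.6,-0.1],"dr":[0,0,0.3],"hand":0},{"translation":[0.22,-0.6,-0.1],"dr":[0,0,0.3],"hand":0},{"translation":[0.22,-0.6,-0.1],"dr":[0,0,0.3],"hand":0},{"translation":[0.22,-0.6,-0.1],"dr":[0,0,0.3],"hand":0},{"translation":[0.22,-0.6,-0.1],"dr":[0,0,0.3],"hand":0},{"translation":[0.22,-0.6,-0.1],"dr":[0,0,0.3],"hand":0},{"translation":[0.22,-0.6,-0.1],"dr":[0,0,0.3],"hand":0},{"translation":[0.22,-0.6,-0.1],"dr":[0,0,0.3],"hand":0},{"translation":[0.22,-0.6,-0.1],"dr":[0,0,0.3],"hand":0}]'
```

```text
t: 0.93
tcp_pos: [0.3395, 0.1888, 0.2983]
orientation: [[-0.98, 0.201, -0.0], [0.201, 0.98, -0.0], [-0.0, -0.0, -1.0]]
wrist_force: [1.0, 0.1, 0.4]
finger_gap: 1.0
gripper_force: 0.0
t: 1.77
tcp_pos: [0.4757, -0.1811, 0.236]
orientation: [[-0.999, -0.033, -0.0], [-0.033, 0.999, 0.001], [0.0, 0.001, -1.0]]
wrist_force: [0.4, 1.0, 1.1]
finger_gap: 0.997
gripper_force: 0.0
```

```bash
python3 -m crank '[{"translation":[0,-0.03,-0.03],"dr":[0,0,0],"hand":0},{"translation":[0,-0.03,-0.03],"dr":[0,0,0],"hand":0},{"translation":[0,-0.03,-0.03],"dr":[0,0,0],"hand":0},{"translation":[0,-0.03,-0.03],"dr":[0,0,0],"hand":0}]'; python3 - <<'E'
from h import *
import pickle
s=manip.observe();im=manip.camera('wrist');cv2.imwrite('pics/w1.png',im[...,::-1]);pickle.dump(s,open('s1.pkl','wb'));print(s['t'],s['tcp_pos'])
E
```

```text
t: 2.1
tcp_pos: [0.4753, -0.2011, 0.214]
orientation: [[-0.999, -0.033, -0.001], [-0.033, 0.999, 0.001], [0.001, 0.001, -1.0]]
wrist_force: [-0.6, 0.5, 1.1]
finger_gap: 0.998
gripper_force: 0.0
2.1 [ 0.4753 -0.2011  0.214 ]
```

View pics/w1.png

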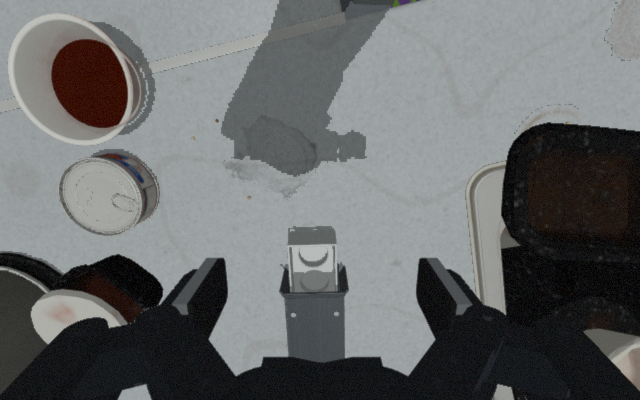

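The wrist view shows the tray's end face between rows 228 and 245, columns 288 to 337. The mouth lips span rows 265 to 292, and the sleeve roof starts at row 293, columns 286 to 345, with screws at (293,315) and (337,314).

```bash
python3 - <<'E'
from h import *
import pickle
s=pickle.load(open('s1.pkl','rb'));c=cam('wrist',s)
im=cv2.imread('pics/w1.png');g=cv2.cvtColor(im,cv2.COLOR_BGR2GRAY).astype(float)
# roof side edges per row (strongest gradient near expected columns), fit lines
gx=cv2.GaussianBlur(g,(3,3),0);gx=np.gradient(gx,axis=1)
def edge(r0,r1,a,b,sg,z):
    P=[ray(c,(a+np.argmax(sg*gx[r,a:b]),r),z) for r in range(r0,r1)]
    P=np.array(P);k=np.polyfit(P[:,0],P[:,1],1)
    for _ in range(2):
        e=abs(P[:,1]-np.polyval(k,P[:,0]));P=P[e<.0015] if (e<.0015).sum()>4 else P;k=np.polyfit(P[:,0],P[:,1],1)
    return k,len(P)
for n,a in dict(roofL=(302,350,278,296,-1,.054),roofR=(302,350,336,354,1,.054),trayL=(247,264,280,296,1,.043),trayR=(247,264,330,346,-1,.043)).items():
    k,m=edge(*a);print(n,m,'yaw',np.degrees(np.arctan(k[0])),'y at x=.55,.6',np.polyval(k,[.55,.6]))
for n,uv,z in [('rimL',(289,245),.043),('rimR',(337,245),.043),('bot',(313,228),.003),('roof front',(316,293),.054),('lipL',(281,265),.054),('lipR',(346,264),.054),('tin',(103,197),.04),('tub',(72,78),.05)]:print(n,ray(c,uv,z))
E
```

```text
roofL 48 yaw 3.786096849449777 y at x=.55,.6 [-0.2425 -0.2392]
roofR 48 yaw 3.082230346832434 y at x=.55,.6 [-0.1757 -0.173 ]
trayL 17 yaw 3.076005447549222 y at x=.55,.6 [-0.2319 -0.2292]
trayR 17 yaw 2.469547873478422 y at x=.55,.6 [-0.188  -0.1858]
rimL [ 0.5492 -0.2344  0.043 ]
rimR [ 0.5475 -0.1827  0.043 ]
bot [ 0.5445 -0.2096  0.003 ]
roof front [ 0.6004 -0.2036  0.054 ]
lipL [ 0.5676 -0.2418  0.054 ]
lipR [ 0.5642 -0.1728  0.054 ]
tin [ 0.5026 -0.4282  0.04  ]
tub [ 0.3875 -0.4314  0.05  ]
```

```bash
python3 -m crank '[{"translation":[0.125,-0.009,-0.05],"dr":[0,0,0.031],"hand":0},{"translation":[0.125,-0.009,-0.1],"dr":[0,0,0.031],"hand":0},{"translation":[0.125,-0.009,-0.1],"dr":[0,0,0.031],"hand":0},{"translation":[0.125,-0.009,-0.1],"dr":[0,0,0.031],"hand":0},{"translation":[0.125,-0.009,-0.15],"dr":[0,0,0.031],"hand":0},{"translation":[0.125,-0.009,-0.2],"dr":[0,0,0.031],"hand":0},{"translation":[0.125,-0.009,-0.225],"dr":[0,0,0.031],"hand":0},{"translation":[0.125,-0.009,-0.238],"dr":[0,0,0.031],"hand":0},{"translation":[0.125,-0.009,-0.238],"dr":[0,0,0.031],"hand":0},{"translation":[0.125,-0.009,-0.238],"dr":[0,0,0.031],"hand":0}]'; python3 - <<'E'
from h import *
im=manip.camera('wrist');cv2.imwrite('pics/w2.png',im[...,::-1])
E
```

```text
t: 2.98
tcp_pos: [0.5703, -0.208, 0.0372]
orientation: [[-0.998, -0.059, 0.001], [-0.059, 0.998, -0.001], [-0.001, -0.001, -1.0]]
wrist_force: [0.4, -0.5, 0.3]
finger_gap: 1.005
gripper_force: 0.0
```

View pics/w2.png

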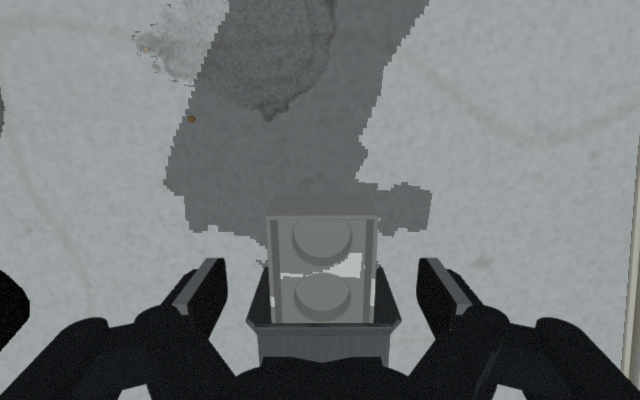

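The view shows the tray centred between the fingers: its columns run 266 to 378 and the fingers are symmetric about 322. The near rim is at row 217 and the roof lip at row 323. Next I'll check the clearance to the lip.

```bash
python3 - <<'E'
from h import *
c=cam('wrist')
for uv,z in [((322,323),.054),((265,265),.0),((266,217),.043),((378,217),.043),((258,331),.054),((390,331),.054)]:print(uv,ray(c,uv,z))
E
python3 -m crank '[{"translation":[-0.006,0,-0.002],"dr":[0,0,0],"hand":0},{"translation":[-0.006,0,-0.002],"dr":[0,0,0],"hand":0.3},{"translation":[-0.006,0,-0.002],"dr":[0,0,0],"hand":0.6},{"translation":[-0.006,0,-0.002],"dr":[0,0,0],"hand":0.6},{"translation":[-0.006,0,-0.002],"dr":[0,0,0],"hand":0.6},{"translation":[-0.006,0,-0.002],"dr":[0,0,0],"hand":0.6},{"translation":[-0.006,0,-0.002],"dr":[0,0,0],"hand":0.6},{"translation":[-0.006,0,-0.002],"dr":[0,0,0],"hand":0.6},{"translation":[-0.006,0,-0.002],"dr":[0,0,0],"hand":0.6}]'
```

```text
(322, 323) [ 0.6006 -0.2076  0.054 ]
(265, 265) [ 0.6001 -0.2446  0.    ]
(266, 217) [ 0.5512 -0.2373  0.043 ]
(378, 217) [ 0.548  -0.1841  0.043 ]
(258, 331) [ 0.6072 -0.2389  0.054 ]
(390, 331) [ 0.6032 -0.1739  0.054 ]
t: 3.78
tcp_pos: [0.5651, -0.2084, 0.0342]
orientation: [[-0.998, -0.058, -0.0], [-0.058, 0.998, 0.0], [0.0, 0.0, -1.0]]
wrist_force: [-0.7, -0.5, -0.6]
finger_gap: 0.399
gripper_force: 0.0
```

```bash
python3 - <<'E'
from h import *
im=manip.camera('wrist');cv2.imwrite('pics/w3.png',im[...,::-1]);s=manip.observe();print(s['finger_gap'],s['gripper_force'],s['wrist_force'])
E
```

```text
0.3985397035950415 0.0 [ 0.0417  0.4178 -0.0722]
```

View pics/w3.png

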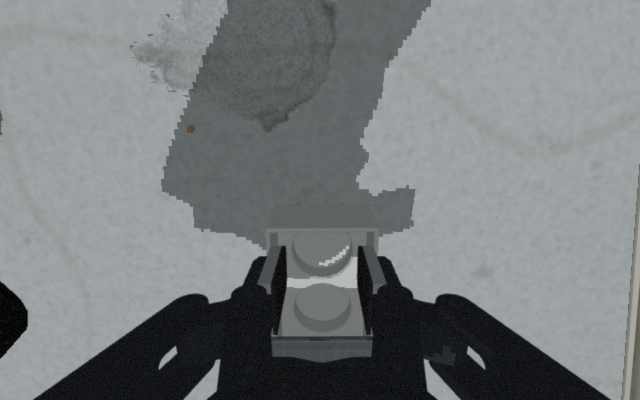

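The pads now stand right beside the tray walls, at columns 285 and 358, but there is no contact force yet. The opening scale isn't linear in width, so I'll close fully and let the fingers stop on the tray.

```bash
python3 -m crank '[{"translation":[0,0,0],"dr":[0,0,0],"hand":0.75},{"translation":[0,0,0],"dr":[0,0,0],"hand":1},{"translation":[0,0,0],"dr":[0,0,0],"hand":1},{"translation":[0,0,0],"dr":[0,0,0],"hand":1},{"translation":[0,0,0],"dr":[0,0,0],"hand":1},{"translation":[0,0,0],"dr":[0,0,0],"hand":1}]'
```

```text
t: 4.33
tcp_pos: [0.5651, -0.2084, 0.0343]
orientation: [[-0.998, -0.058, -0.0], [-0.058, 0.998, -0.0], [0.0, 0.0, -1.0]]
wrist_force: [-0.9, 0.2, 0.2]
finger_gap: -0.001
gripper_force: 0.0
```

```bash
python3 - <<'E'
from h import *
s=manip.observe();c=cam('wrist',s);p=np.array(s['tcp_pos']);o=np.array(s['orientation'])
print('grasp',proj(c,p+o@[0,0,.006]),'tip',proj(c,p+o@[0,0,.025]))
a=manip.camera('wrist');b=manip.camera('side');sc=cam('side');print(proj(sc,p+o@[0,0,.025]))
u,v=proj(sc,p).astype(int)
a=a[150:390,200:440];b=b[v-60:v+60,u-60:u+60];print(u,v)
cv2.imwrite('pics/c4.png',np.hstack([cv2.resize(x,(400,400),interpolation=cv2.INTER_CUBIC) for x in(a,b)])[...,::-1])
E
```

```text
grasp [323.3776 248.7619] tip [323.1918 234.7716]
[364.412  218.8007]
365 214
```

View pics/c4.png

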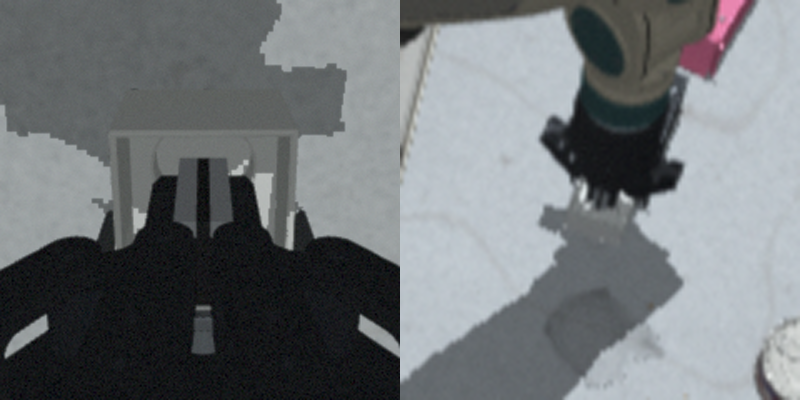

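The crop shows the shut fingers over the empty well, with the tips at about wrist pixel (322,245). From the row and the spread of the pads, the tips sit roughly 35 to 40 mm shorter than stated relative to the camera and TCP reading, so the fingers closed above the 43 mm rim. I'll open, go 20 mm lower, which is safe either way, and try again while watching the force.

```bash
python3 -m crank '[{"translation":[0,0,0],"dr":[0,0,0],"hand":0.5},{"translation":[0,0,0],"dr":[0,0,0],"hand":0},{"translation":[0,0,0],"dr":[0,0,0],"hand":0},{"translation":[0,0,0],"dr":[0,0,0],"hand":0},{"translation":[0,0,0],"dr":[0,0,0],"hand":0},{"translation":[0,0,0],"dr":[0,0,0],"hand":0},{"translation":[0,0,-0.009],"dr":[0,0,0],"hand":0},{"translation":[0,0,-0.018],"dr":[0,0,0],"hand":0},{"translation":[0,0,-0.027],"dr":[0,0,0],"hand":0},{"translation":[0,0,-0.027],"dr":[0,0,0],"hand":0}]'
python3 -m crank '[{"translation":[0,0,0],"dr":[0,0,0],"hand":0.3},{"translation":[0,0,0],"dr":[0,0,0],"hand":0.3},{"translation":[0,0,0],"dr":[0,0,0],"hand":0.5},{"translation":[0,0,0],"dr":[0,0,0],"hand":0.5},{"translation":[0,0,0],"dr":[0,0,0],"hand":0.5},{"translation":[0,0,0],"dr":[0,0,0],"hand":0.5},{"translation":[0,0,0],"dr":[0,0,0],"hand":0.5}]'
```

```text
t: 5.27
tcp_pos: [0.5634, -0.2076, 0.0118]
orientation: [[-0.998, -0.058, -0.003], [-0.058, 0.998, 0.002], [0.003, 0.002, -1.0]]
wrist_force: [-0.2, 1.0, 0.2]
finger_gap: 0.997
gripper_force: 0.0
t: 5.85
tcp_pos: [0.5654, -0.2085, 0.0145]
orientation: [[-0.998, -0.058, 0.001], [-0.058, 0.998, -0.0], [-0.001, -0.0, -1.0]]
wrist_force: [0.6, 0.2, 2.1]
finger_gap: 0.618
gripper_force: 65.3
```

That confirms it: the pads grip at a gap of 0.618, with 65 N, but only near the rim. I'll regrip 14 mm lower.

```bash
python3 -m crank '[{"translation":[0,0,0],"dr":[0,0,0],"hand":0.1},{"translation":[0,0,0],"dr":[0,0,0],"hand":0.1},{"translation":[0,0,0],"dr":[0,0,0],"hand":0.1},{"translation":[0,0,-0.006],"dr":[0,0,0],"hand":0.1},{"translation":[0,0,-0.012],"dr":[0,0,0],"hand":0.1},{"translation":[0,0,-0.018],"dr":[0,0,0],"hand":0.1},{"translation":[0,0,-0.018],"dr":[0,0,0],"hand":0.1}]'
python3 -m crank '[{"translation":[0,0,0],"dr":[0,0,0],"hand":0.3},{"translation":[0,0,0],"dr":[0,0,0],"hand":0.5},{"translation":[0,0,0],"dr":[0,0,0],"hand":0.5},{"translation":[0,0,0],"dr":[0,0,0],"hand":0.5},{"translation":[0,0,0],"dr":[0,0,0],"hand":0.5},{"translation":[0,0,0],"dr":[0,0,0],"hand":0.5}]'
```

```text
t: 6.43
tcp_pos: [0.564, -0.2078, -0.001]
orientation: [[-0.998, -0.058, -0.002], [-0.058, 0.998, 0.001], [0.002, 0.001, -1.0]]
wrist_force: [0.6, -0.6, 0.7]
finger_gap: 0.909
gripper_force: 0.0
t: 6.93
tcp_pos: [0.5652, -0.2084, 0.0007]
orientation: [[-0.998, -0.058, 0.0], [-0.058, 0.998, -0.0], [-0.0, -0.0, -1.0]]
wrist_force: [0.0, -0.3, -0.6]
finger_gap: 0.621
gripper_force: 62.9
```

```bash
python3 -m crank '[{"translation":[-0.01,-0.0006,0],"dr":[0,0,0],"hand":0.5},{"translation":[-0.03,-0.0017,0],"dr":[0,0,0],"hand":0.5},{"translation":[-0.055,-0.0032,0],"dr":[0,0,0],"hand":0.5},{"translation":[-0.08,-0.0046,0],"dr":[0,0,0],"hand":0.5},{"translation":[-0.105,-0.006,0],"dr":[0,0,0],"hand":0.5},{"translation":[-0.13,-0.0075,0],"dr":[0,0,0],"hand":0.5},{"translation":[-0.155,-0.009,0],"dr":[0,0,0],"hand":0.5},{"translation":[-0.18,-0.0104,0],"dr":[0,0,0],"hand":0.5},{"translation":[-0.2,-0.0115,0],"dr":[0,0,0],"hand":0.5},{"translation":[-0.2,-0.0115,0],"dr":[0,0,0],"hand":0.5}]'
python3 -m crank '[{"translation":[0,0,-0.004],"dr":[0,0,0],"hand":0.5},{"translation":[0,0,-0.004],"dr":[0,0,0],"hand":0.5}]'
```

```text
t: 7.77
tcp_pos: [0.4105, -0.2153, -0.0003]
orientation: [[-0.998, -0.056, -0.005], [-0.056, 0.998, 0.002], [0.005, 0.003, -1.0]]
wrist_force: [-0.5, 0.6, -1.2]
finger_gap: 0.623
gripper_force: 63.5
t: 7.93
tcp_pos: [0.4156, -0.2174, -0.0023]
orientation: [[-0.998, -0.058, 0.001], [-0.058, 0.998, -0.001], [-0.001, -0.001, -1.0]]
wrist_force: [-0.6, -0.1, -1.2]
finger_gap: 0.623
gripper_force: 63.5
```

```bash
python3 -m crank '[{"translation":[0,0,0],"dr":[0,0,0],"hand":0.2},{"translation":[0,0,0],"dr":[0,0,0],"hand":0},{"translation":[0,0,0],"dr":[0,0,0],"hand":0},{"translation":[0,0,0.02],"dr":[0,0,0],"hand":0},{"translation":[0,0,0.06],"dr":[0,0,0],"hand":0},{"translation":[0,0,0.11],"dr":[0,0,0],"hand":0},{"translation":[0,0,0.15],"dr":[0,0,0],"hand":0},{"translation":[0,0,0.17],"dr":[0,0,0],"hand":0},{"translation":[0,0,0.17],"dr":[0,0,0],"hand":0},{"translation":[0,0,0.17],"dr":[0,0,0],"hand":0}]'; python3 - <<'E'
from h import *
import pickle
s=manip.observe();im=manip.camera('wrist');cv2.imwrite('pics/w5.png',im[...,::-1]);pickle.dump(s,open('s5.pkl','wb'));print(s['t'],s['tcp_pos'],s['joints'])
E
```

```text
t: 8.77
tcp_pos: [0.4164, -0.2176, 0.1262]
orientation: [[-0.998, -0.058, 0.003], [-0.058, 0.998, -0.002], [-0.003, -0.002, -1.0]]
wrist_force: [-0.5, -0.4, -0.2]
finger_gap: 1.004
gripper_force: 0.0
8.7667 [ 0.4164 -0.2176  0.1262] [-35.4892   4.3612 -27.8393  57.6152   0.0059 -38.8203]
```

View pics/w5.png

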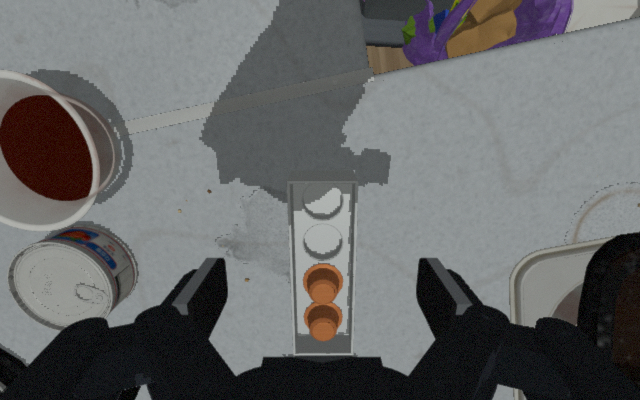

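The tray is fully out, upright and straight. Its corners are at (288,182), (357,181), (352,355) and (294,355), with the copper capsules in the half nearer the sleeve at (323,283) and (323,322).

```bash
python3 - <<'E'
from h import *
import pickle
c=cam('wrist',pickle.load(open('s5.pkl','rb')))
q=[ray(c,u,.04) for u in [(288,182),(357,181),(352,355),(294,355)]]
print(np.array(q));a=(q[0]+q[1])/2;b=(q[2]+q[3])/2;d=b-a
print('ctr',(a+b)/2,'len',np.linalg.norm(d),'yaw',np.degrees(np.arctan2(d[1],d[0])))
E
```

```text
[[ 0.4012 -0.2448  0.04  ]
 [ 0.3974 -0.1933  0.04  ]
 [ 0.5561 -0.1833  0.04  ]
 [ 0.5592 -0.235   0.04  ]]
ctr [ 0.4785 -0.2141  0.04  ] len 0.15872455696066168 yaw 3.578401795121645
```

```bash
python3 -m crank '[{"translation":[0.04,0.003,0],"dr":[0,0,-0.15],"hand":0},{"translation":[0.084,0.005,0],"dr":[0,0,-0.3],"hand":0},{"translation":[0.084,0.005,0],"dr":[0,0,-0.45],"hand":0},{"translation":[0.084,0.005,0],"dr":[0,0,-0.6],"hand":0},{"translation":[0.084,0.005,0],"dr":[0,0,-0.75],"hand":0},{"translation":[0.084,0.005,0],"dr":[0,0,-0.9],"hand":0},{"translation":[0.084,0.005,0],"dr":[0,0,-1],"hand":0}]'
python3 -m crank '[{"translation":[0,0,0],"dr":[0,0,-0.15],"hand":0},{"translation":[0,0,0],"dr":[0,0,-0.3],"hand":0},{"translation":[0,0,0],"dr":[0,0,-0.45],"hand":0},{"translation":[0,0,0],"dr":[0,0,-0.6],"hand":0},{"translation":[0,0,0],"dr":[0,0,-0.75],"hand":0},{"translation":[0,0,0],"dr":[0,0,-0.9],"hand":0},{"translation":[0,0,0],"dr":[0,0,-1],"hand":0}]'
python3 -m crank '[{"translation":[0,0,0],"dr":[0,0,-0.15],"hand":0},{"translation":[0,0,0],"dr":[0,0,-0.3],"hand":0},{"translation":[0,0,0],"dr":[0,0,-0.45],"hand":0},{"translation":[0,0,0],"dr":[0,0,-0.6],"hand":0},{"translation":[0,0,0],"dr":[0,0,-0.75],"hand":0},{"translation":[0,0,0],"dr":[0,0,-0.9],"hand":0},{"translation":[0,0,0],"dr":[0,0,-1],"hand":0}]'
python3 -m crank '[{"translation":[0,0,0],"dr":[0,0,-0.15],"hand":0},{"translation":[0,0,0],"dr":[0,0,-0.3],"hand":0},{"translation":[0,0,0],"dr":[0,0,-0.45],"hand":0},{"translation":[0,0,0],"dr":[0,0,-0.6],"hand":0},{"translation":[0,0,0],"dr":[0,0,-0.75],"hand":0},{"translation":[0,0,0],"dr":[0,0,-0.9],"hand":0},{"translation":[0,0,0],"dr":[0,0,-1],"hand":0},{"translation":[0,0,0],"dr":[0,0,-1],"hand":0},{"translation":[0,0,0],"dr":[0,0,-1],"hand":0}]'
```

```text
t: 9.4
tcp_pos: [0.4768, -0.2122, 0.1225]
orientation: [[-0.743, 0.669, -0.004], [0.669, 0.743, 0.002], [0.005, -0.001, -1.0]]
wrist_force: [-0.3, 0.5, 0.3]
finger_gap: 1.0
gripper_force: 0.0
t: 9.98
tcp_pos: [0.4767, -0.2123, 0.1226]
orientation: [[-0.053, 0.999, -0.004], [0.999, 0.053, 0.002], [0.003, -0.004, -1.0]]
wrist_force: [-0.0, 0.1, 0.8]
finger_gap: 0.995
gripper_force: 0.0
t: 10.57
tcp_pos: [0.4767, -0.2123, 0.1226]
orientation: [[0.669, 0.743, -0.004], [0.743, -0.669, 0.002], [-0.001, -0.004, -1.0]]
wrist_force: [0.0, -1.1, -0.6]
finger_gap: 0.997
gripper_force: 0.0
t: 11.32
tcp_pos: [0.477, -0.2125, 0.1232]
orientation: [[0.998, 0.06, -0.003], [0.06, -0.998, 0.002], [-0.003, -0.002, -1.0]]
wrist_force: [0.9, 0.3, -0.2]
finger_gap: 1.0
gripper_force: 0.0
```

```bash
python3 -m crank '[{"translation":[0.002,-0.002,-0.04],"dr":[0,0,0],"hand":0.1},{"translation":[0.002,-0.002,-0.08],"dr":[0,0,0],"hand":0.1},{"translation":[0.002,-0.002,-0.12],"dr":[0,0,0],"hand":0.1},{"translation":[0.002,-0.002,-0.145],"dr":[0,0,0],"hand":0.1},{"translation":[0.002,-0.002,-0.16],"dr":[0,0,0],"hand":0.1},{"translation":[0.002,-0.002,-0.165],"dr":[0,0,0],"hand":0.1},{"translation":[0.002,-0.002,-0.165],"dr":[0,0,0],"hand":0.1},{"translation":[0.002,-0.002,-0.165],"dr":[0,0,0],"hand":0.1}]'
python3 -m crank '[{"translation":[0,0,0],"dr":[0,0,0],"hand":0.3},{"translation":[0,0,0],"dr":[0,0,0],"hand":0.5},{"translation":[0,0,0],"dr":[0,0,0],"hand":0.5},{"translation":[0,0,0],"dr":[0,0,0],"hand":0.5},{"translation":[0,0,0],"dr":[0,0,0],"hand":0.5},{"translation":[0,0,0],"dr":[0,0,0],"hand":0.5},{"translation":[0,0,0],"dr":[0,0,0],"hand":0.5}]'
```

```text
t: 11.98
tcp_pos: [0.4804, -0.2152, 0.002]
orientation: [[0.998, 0.058, 0.001], [0.058, -0.998, -0.001], [0.001, 0.001, -1.0]]
wrist_force: [-0.1, -0.4, 1.2]
finger_gap: 0.901
gripper_force: 0.0
t: 12.57
tcp_pos: [0.4812, -0.2157, 0.003]
orientation: [[0.998, 0.058, 0.003], [0.058, -0.998, -0.002], [0.003, 0.002, -1.0]]
wrist_force: [-0.3, 0.3, 6.8]
finger_gap: 0.621
gripper_force: 64.8
```

```bash
python3 -m crank '[{"translation":[0,0,0.013],"dr":[0,0,0],"hand":0.5},{"translation":[0,0,0.03],"dr":[0,0,0],"hand":0.5},{"translation":[0,0,0.04],"dr":[0,0,0.12],"hand":0.5},{"translation":[0,0,0.04],"dr":[0,0,0.25],"hand":0.5},{"translation":[0,0,0.04],"dr":[0,0,0.4],"hand":0.5},{"translation":[0,0,0.04],"dr":[0,0,0.55],"hand":0.5},{"translation":[0,0,0.04],"dr":[0,0,0.7],"hand":0.5},{"translation":[0,0,0.04],"dr":[0,0,0.85],"hand":0.5},{"translation":[0,0,0.04],"dr":[0,0,1],"hand":0.5}]'
python3 -m crank '[{"translation":[0,0,0],"dr":[0,0,0.15],"hand":0.5},{"translation":[0,0,0],"dr":[0,0,0.3],"hand":0.5},{"translation":[0,0,0],"dr":[0,0,0.45],"hand":0.5},{"translation":[0,0,0],"dr":[0,0,0.6],"hand":0.5},{"translation":[0,0,0],"dr":[0,0,0.75],"hand":0.5},{"translation":[0,0,0],"dr":[0,0,0.9],"hand":0.5},{"translation":[0,0,0],"dr":[0,0,1],"hand":0.5}]'
python3 -m crank '[{"translation":[0,0,0],"dr":[0,0,0.15],"hand":0.5},{"translation":[0,0,0],"dr":[0,0,0.3],"hand":0.5},{"translation":[0,0,0],"dr":[0,0,0.45],"hand":0.5},{"translation":[0,0,0],"dr":[0,0,0.6],"hand":0.5},{"translation":[0,0,0],"dr":[0,0,0.75],"hand":0.5},{"translation":[0,0,0],"dr":[0,0,0.9],"hand":0.5},{"translation":[0,0,0],"dr":[0,0,1],"hand":0.5}]'
python3 -m crank '[{"translation":[0,0,0],"dr":[0,0,0.15],"hand":0.5},{"translation":[0,0,0],"dr":[0,0,0.3],"hand":0.5},{"translation":[0,0,0],"dr":[0,0,0.45],"hand":0.5},{"translation":[0,0,0],"dr":[0,0,0.6],"hand":0.5},{"translation":[0,0,0],"dr":[0,0,0.75],"hand":0.5},{"translation":[0,0,0],"dr":[0,0,0.9],"hand":0.5},{"translation":[0,0,0],"dr":[0,0,1],"hand":0.5},{"translation":[0,0,0],"dr":[0,0,1],"hand":0.5},{"translation":[0,0,0],"dr":[0,0,1],"hand":0.5}]'
python3 - <<'E'
from h import *
import pickle
s=manip.observe();im=manip.camera('wrist');cv2.imwrite('pics/w6.png',im[...,::-1]);pickle.dump(s,open('s6.pkl','wb'));print(s['t'],s['tcp_pos'],s['joints'])
E
```

```text
t: 13.32
tcp_pos: [0.4792, -0.2145, 0.0317]
orientation: [[0.661, 0.751, -0.001], [0.751, -0.661, 0.0], [-0.0, -0.0, -1.0]]
wrist_force: [-0.1, 0.2, -1.0]
finger_gap: 0.619
gripper_force: 64.0
t: 13.9
tcp_pos: [0.4792, -0.2145, 0.0316]
orientation: [[-0.063, 0.998, -0.001], [0.998, 0.063, 0.0], [0.0, -0.001, -1.0]]
wrist_force: [-0.3, -0.0, -1.5]
finger_gap: 0.624
gripper_force: 64.0
t: 14.48
tcp_pos: [0.4792, -0.2146, 0.0317]
orientation: [[-0.75, 0.661, -0.0], [0.661, 0.75, 0.0], [0.0, -0.0, -1.0]]
wrist_force: [-0.1, -0.7, -1.5]
finger_gap: 0.618
gripper_force: 64.0
t: 15.23
tcp_pos: [0.4794, -0.2146, 0.0316]
orientation: [[-0.998, -0.056, -0.0], [-0.056, 0.998, 0.0], [0.0, 0.0, -1.0]]
wrist_force: [0.2, -0.4, -0.6]
finger_gap: 0.623
gripper_force: 64.0
15.2333 [ 0.4794 -0.2146  0.0316] [-31.1689  16.1841 -26.7725  47.0529  -0.0036 -34.3615]
```

View pics/w6.png

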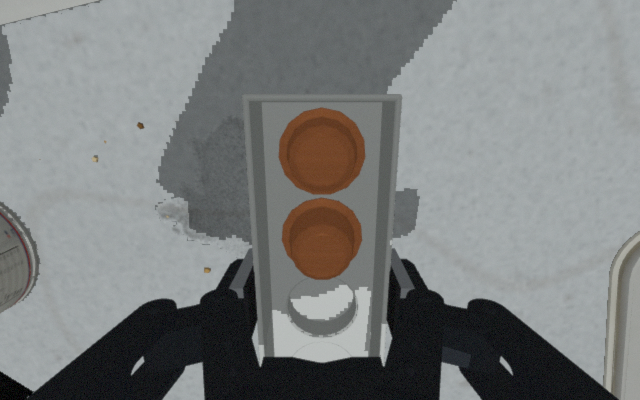

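The tray is turned and level: the capsules at (322,150) and (322,238) now face the robot, and the empty wells point at the sleeve. Next I'll lower the underside to about 5 mm and slide in.

```bash
python3 -m crank '[{"translation":[0,0.0013,-0.016],"dr":[0,0,0.002],"hand":0.5},{"translation":[0,0.0013,-0.031],"dr":[0,0,0.002],"hand":0.5},{"translation":[0.02,0.0025,-0.031],"dr":[0,0,0.002],"hand":0.5},{"translation":[0.04,0.0036,-0.031],"dr":[0,0,0.002],"hand":0.5},{"translation":[0.055,0.0045,-0.031],"dr":[0,0,0.002],"hand":0.5},{"translation":[0.07,0.0053,-0.031],"dr":[0,0,0.002],"hand":0.5},{"translation":[0.07,0.0053,-0.031],"dr":[0,0,0.002],"hand":0.5}]'
```

```text
t: 15.87
tcp_pos: [0.5349, -0.2113, 0.0083]
orientation: [[-0.998, -0.06, 0.003], [-0.06, 0.998, -0.001], [-0.003, -0.001, -1.0]]
wrist_force: [0.9, -0.8, -0.7]
finger_gap: 0.622
gripper_force: 64.0
```

```bash
python3 -m crank '[{"translation":[0.01,0.0006,0],"dr":[0,0,0],"hand":0.5},{"translation":[0.02,0.0012,0],"dr":[0,0,0],"hand":0.5},{"translation":[0.03,0.0017,0],"dr":[0,0,0],"hand":0.5},{"translation":[0.03,0.0017,0],"dr":[0,0,0],"hand":0.5}]'
```

```text
t: 16.2
tcp_pos: [0.5566, -0.2099, 0.0084]
orientation: [[-0.998, -0.06, 0.002], [-0.06, 0.998, -0.001], [-0.002, -0.001, -1.0]]
wrist_force: [1.3, -0.5, -1.7]
finger_gap: 0.619
gripper_force: 64.0
```

```bash
python3 -m crank '[{"translation":[0.012,0.0007,0],"dr":[0,0,0],"hand":0.5},{"translation":[0.024,0.0014,0],"dr":[0,0,0],"hand":0.5},{"translation":[0.024,0.0014,0],"dr":[0,0,0],"hand":0.5},{"translation":[0.024,0.0014,-0.003],"dr":[0,0,0],"hand":0.5},{"translation":[0.024,0.0014,-0.003],"dr":[0,0,0],"hand":0.5}]'
python3 -m crank '[{"translation":[0,0,0],"dr":[0,0,0],"hand":0.3},{"translation":[0,0,0],"dr":[0,0,0],"hand":0.15},{"translation":[0,0,0],"dr":[0,0,0],"hand":0.15},{"translation":[0,0,0],"dr":[0,0,0],"hand":0.15}]'
python3 - <<'E'
from h import *
import pickle
s=manip.observe();im=manip.camera('wrist');cv2.imwrite('pics/w7.png',im[...,::-1]);pickle.dump(s,open('s7.pkl','wb'));print(s['t'],s['tcp_pos'])
E
```

```text
t: 16.62
tcp_pos: [0.5733, -0.2087, 0.006]
orientation: [[-0.998, -0.059, 0.001], [-0.059, 0.998, -0.0], [-0.001, -0.0, -1.0]]
wrist_force: [0.2, -1.4, -0.4]
finger_gap: 0.623
gripper_force: 64.1
t: 16.95
tcp_pos: [0.5722, -0.2084, 0.0058]
orientation: [[-0.998, -0.059, -0.0], [-0.059, 0.998, 0.0], [0.0, 0.0, -1.0]]
wrist_force: [-0.1, -1.0, -0.5]
finger_gap: 0.853
gripper_force: 0.0
16.95 [ 0.5722 -0.2084  0.0058]
```

View pics/w7.png

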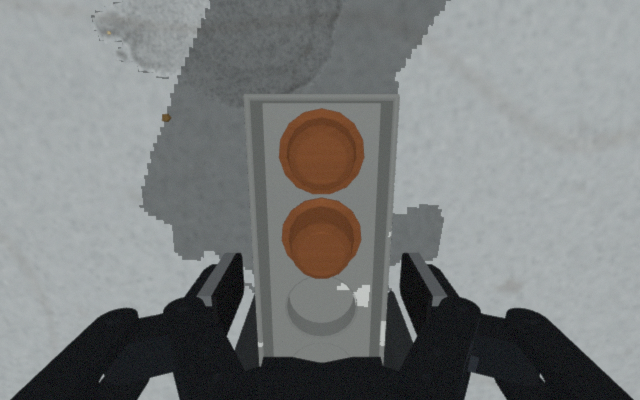

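The tray sits straight in the mouth and its outer end rim is at row 97, columns 245 to 398. The fingers are open and clear on both sides. From here I'll work by numbers only.

```bash
python3 - <<'E'
from h import *
import pickle
c=cam('wrist',pickle.load(open('s7.pkl','rb')))
a,b=ray(c,(245,97),.044),ray(c,(398,97),.044);print(a,b,(a+b)/2)
E
python3 -m crank '[{"translation":[-0.02,-0.0012,0],"dr":[0,0,0],"hand":0.15},{"translation":[-0.05,-0.0029,0],"dr":[0,0,0],"hand":0.15},{"translation":[-0.077,-0.0045,0],"dr":[0,0,0],"hand":0.15},{"translation":[-0.077,-0.0045,0],"dr":[0,0,0],"hand":0.15},{"translation":[-0.077,-0.0045,0],"dr":[0,0,0],"hand":0.3},{"translation":[-0.077,-0.0045,0],"dr":[0,0,0],"hand":0.5},{"translation":[-0.077,-0.0045,0],"dr":[0,0,0],"hand":0.5},{"translation":[-0.077,-0.0045,0],"dr":[0,0,0],"hand":0.5},{"translation":[-0.077,-0.0045,0],"dr":[0,0,0],"hand":0.5},{"translation":[-0.077,-0.0045,0],"dr":[0,0,0],"hand":0.5}]'
```

```text
[ 0.4986 -0.2391  0.044 ] [ 0.4955 -0.1888  0.044 ] [ 0.497  -0.2139  0.044 ]
t: 17.83
tcp_pos: [0.5162, -0.2124, 0.0064]
orientation: [[-0.998, -0.06, 0.002], [-0.06, 0.998, -0.001], [-0.002, -0.001, -1.0]]
wrist_force: [0.1, 0.6, 3.9]
finger_gap: 0.619
gripper_force: 63.3
```

```bash
python3 -m crank '[{"translation":[0.005,0.0003,0.003],"dr":[0,0,0],"hand":0.5},{"translation":[0.015,0.0009,0.003],"dr":[0,0,0],"hand":0.5},{"translation":[0.025,0.0014,0.003],"dr":[0,0,0],"hand":0.5},{"translation":[0.035,0.002,0.003],"dr":[0,0,0],"hand":0.5},{"translation":[0.045,0.0026,0.003],"dr":[0,0,0],"hand":0.5},{"translation":[0.055,0.0032,0.003],"dr":[0,0,0],"hand":0.5},{"translation":[0.062,0.0036,0.003],"dr":[0,0,0],"hand":0.5},{"translation":[0.062,0.0036,0.003],"dr":[0,0,0],"hand":0.5}]'
```

```text
t: 18.5
tcp_pos: [0.5631, -0.2093, 0.0082]
orientation: [[-0.998, -0.06, 0.001], [-0.06, 0.998, -0.0], [-0.001, -0.001, -1.0]]
wrist_force: [-0.1, -0.3, -1.3]
finger_gap: 0.618
gripper_force: 63.1
```

```bash
python3 -m crank '[{"translation":[0.004,0.0002,0],"dr":[0,0,0],"hand":0.5},{"translation":[0.008,0.0005,0],"dr":[0,0,0],"hand":0.5},{"translation":[0.01,0.0006,0],"dr":[0,0,0],"hand":0.5},{"translation":[0.01,0.0006,0],"dr":[0,0,0],"hand":0.5}]'
```

```text
t: 18.83
tcp_pos: [0.5692, -0.2087, 0.0081]
orientation: [[-0.998, -0.059, 0.0], [-0.059, 0.998, -0.0], [-0.0, -0.0, -1.0]]
wrist_force: [0.2, 0.8, -0.8]
finger_gap: 0.62
gripper_force: 63.1
```

```bash
python3 -m crank '[{"translation":[0.003,0.0002,0],"dr":[0,0,0],"hand":0.5},{"translation":[0.005,0.0003,0],"dr":[0,0,0],"hand":0.5},{"translation":[0.005,0.0003,0],"dr":[0,0,0],"hand":0.5}]'; python3 -m crank '[{"translation":[0.003,0.0002,0],"dr":[0,0,0],"hand":0.5},{"translation":[0.003,0.0002,0],"dr":[0,0,0],"hand":0.5},{"translation":[0.003,0.0002,0],"dr":[0,0,0],"hand":0.5}]'
```

```text
t: 19.08
tcp_pos: [0.5722, -0.2085, 0.008]
orientation: [[-0.998, -0.059, -0.001], [-0.059, 0.998, -0.0], [0.001, -0.0, -1.0]]
wrist_force: [-2.3, -1.0, -0.3]
finger_gap: 0.619
gripper_force: 63.3
t: 19.33
tcp_pos: [0.5722, -0.2084, 0.0081]
orientation: [[-0.998, -0.059, -0.005], [-0.059, 0.998, -0.001], [0.005, -0.0, -1.0]]
wrist_force: [-6.5, -1.2, 5.3]
finger_gap: 0.618
gripper_force: 63.8
```

```bash
python3 -m crank '[{"translation":[0.003,0.0002,-0.002],"dr":[0,0,0],"hand":0.5},{"translation":[0.003,0.0002,-0.002],"dr":[0,0,0],"hand":0.5}]'; python3 -m crank '[{"translation":[0.003,0.0002,0],"dr":[0,0,0],"hand":0.5},{"translation":[0.003,0.0002,0],"dr":[0,0,0],"hand":0.5},{"translation":[0.003,0.0002,0],"dr":[0,0,0],"hand":0.5}]'
```

```text
t: 19.5
tcp_pos: [0.5721, -0.2084, 0.0079]
orientation: [[-0.998, -0.059, -0.01], [-0.059, 0.998, -0.001], [0.01, -0.001, -1.0]]
wrist_force: [-17.7, -1.8, 18.0]
finger_gap: 0.623
gripper_force: 65.2
t: 19.75
tcp_pos: [0.5721, -0.2084, 0.0078]
orientation: [[-0.998, -0.058, -0.014], [-0.058, 0.998, -0.002], [0.014, -0.001, -1.0]]
wrist_force: [-20.0, -1.1, 21.2]
finger_gap: 0.62
gripper_force: 65.8
```

It stopped firmly, with 20 N along the sleeve and no further travel. I'll release, retreat up and back, then measure how far the tray sticks out.

```bash
python3 -m crank '[{"translation":[-0.006,-0.0003,0.002],"dr":[0,0,0],"hand":0.3},{"translation":[-0.008,-0.0005,0.002],"dr":[0,0,0],"hand":0},{"translation":[-0.008,-0.0005,0.002],"dr":[0,0,0],"hand":0},{"translation":[-0.008,-0.0005,0.002],"dr":[0,0,0],"hand":0},{"translation":[-0.008,-0.0005,0.04],"dr":[0,0,0],"hand":0},{"translation":[-0.008,-0.0005,0.09],"dr":[0,0,0],"hand":0},{"translation":[-0.05,-0.0005,0.13],"dr":[0,0,0],"hand":0},{"translation":[-0.08,0,0.16],"dr":[0,0,0],"hand":0},{"translation":[-0.08,0,0.16],"dr":[0,0,0],"hand":0},{"translation":[-0.08,0,0.16],"dr":[0,0,0],"hand":0}]'; python3 - <<'E'
from h import *
import pickle
s=manip.observe();im=manip.camera('wrist');cv2.imwrite('pics/w8.png',im[...,::-1]);c=cam('wrist',s);pickle.dump(s,open('s8.pkl','wb'));print(s['t'],s['tcp_pos'],s['finger_gap'])
g=cv2.cvtColor(im,cv2.COLOR_RGB2GRAY).astype(int)
P=np.array([proj(c,(x,-.2061+(x-.6)*.0577+y,z)) for x,y,z in [(.557,-.027,.043),(.557,.027,.043),(.6,-.033,.054),(.6,.033,.054),(.557,0,.003)]]);print(P)
u=int(P[0,0]+6);r0=int(P[4,1])-15;r1=int(P[2,1])+25
for k in(u,int((P[0,0]+P[1,0])/2)):print(k,r0,g[r0:r1,k].tolist())
m=cv2.inRange(cv2.cvtColor(im,cv2.COLOR_RGB2HSV),(3,120,60),(20,255,255));n,l,st,ce=cv2.connectedComponentsWithStats(m);print([(ce[i],st[i,4]) for i in range(1,n) if st[i,4]>80])
E
```

```text
t: 20.58
tcp_pos: [0.5206, -0.2086, 0.1283]
orientation: [[-0.998, -0.059, 0.004], [-0.059, 0.998, -0.002], [-0.004, -0.002, -1.0]]
wrist_force: [0.3, -0.4, -0.5]
finger_gap: 1.001
gripper_force: 0.0
20.5833 [ 0.5206 -0.2086  0.1283] 1.0006953414618174
[[286.2891 245.3781]
 [354.1821 249.1261]
 [278.9495 300.1698]
 [361.244  304.4927]
 [320.5289 228.4483]]
292 213 [146, 147, 148, 149, 149, 150, 148, 145, 98, 105, 145, 144, 104, 89, 87, 87, 89, 89, 91, 87, 89, 90, 92, 89, 92, 89, 89, 90, 90, 92, 118, 165, 166, 172, 173, 175, 174, 173, 175, 174, 174, 172, 173, 172, 169, 171, 172, 171, 168, 170, 170, 170, 170, 169, 170, 168, 169, 169, 169, 168, 168, 163, 120, 105, 107, 104, 107, 104, 104, 105, 107, 103, 103, 102, 101, 98, 99, 101, 98, 94, 97, 98, 96, 96, 93, 91, 97, 90, 56, 52, 61, 71, 66, 64, 66, 64, 67, 70, 70, 67, 70, 66, 72, 68, 70, 69, 66, 71, 68, 71, 73, 68]
320 213 [151, 151, 149, 147, 147, 147, 143, 103, 89, 93, 91, 94, 92, 88, 88, 90, 89, 91, 90, 90, 90, 92, 86, 89, 87, 86, 87, 88, 89, 94, 124, 174, 163, 90, 64, 64, 60, 63, 59, 71, 91, 97, 98, 105, 113, 115, 120, 118, 121, 119, 121, 120, 117, 119, 120, 118, 118, 113, 114, 118, 115, 114, 115, 118, 111, 94, 75, 71, 61, 57, 60, 59, 59, 61, 61, 59, 56, 59, 57, 62, 63, 65, 67, 71, 71, 71, 66, 65, 48, 45, 44, 66, 64, 61, 62, 66, 68, 73, 71, 68, 68, 71, 71, 72, 71, 71, 73, 71, 71, 70, 69, 71]
[(array([318.5743, 273.0011]), np.int32(1804))]
```

The rim sits at row 243 and the roof lip at row 301, so the end is at x ≈ 0.554. That is about 54 mm past the mouth plane, against 52 mm when home. To be sure it isn't just jammed, I'll nudge the end face with shut fingers.

```bash
python3 -m crank '[{"translation":[-0.012,-0.003,0],"dr":[0,0,0],"hand":0.6},{"translation":[-0.012,-0.003,0],"dr":[0,0,0],"hand":1},{"translation":[-0.012,-0.003,-0.02],"dr":[0,0,0],"hand":1},{"translation":[-0.012,-0.003,-0.05],"dr":[0,0,0],"hand":1},{"translation":[-0.012,-0.003,-0.08],"dr":[0,0,0],"hand":1},{"translation":[-0.012,-0.003,-0.12],"dr":[0,0,0],"hand":1},{"translation":[-0.012,-0.003,-0.145],"dr":[0,0,0],"hand":1},{"translation":[-0.012,-0.003,-0.155],"dr":[0,0,0],"hand":1},{"translation":[-0.012,-0.003,-0.155],"dr":[0,0,0],"hand":1}]'
python3 -m crank '[{"translation":[0.01,0.0006,0],"dr":[0,0,0],"hand":1},{"translation":[0.02,0.0012,0],"dr":[0,0,0],"hand":1},{"translation":[0.028,0.0017,0],"dr":[0,0,0],"hand":1},{"translation":[0.034,0.002,0],"dr":[0,0,0],"hand":1},{"translation":[0.034,0.002,0],"dr":[0,0,0],"hand":1}]'
python3 -m crank '[{"translation":[0.004,0.0002,0],"dr":[0,0,0],"hand":1},{"translation":[0.006,0.0003,0],"dr":[0,0,0],"hand":1},{"translation":[0.006,0.0003,0],"dr":[0,0,0],"hand":1}]'
```

```text
t: 21.38
tcp_pos: [0.5079, -0.2088, 0.007]
orientation: [[-0.998, -0.059, -0.006], [-0.059, 0.998, 0.003], [0.006, 0.004, -1.0]]
wrist_force: [-0.3, 0.6, -0.4]
finger_gap: 0.001
gripper_force: 0.0
t: 21.8
tcp_pos: [0.5386, -0.2095, 0.0118]
orientation: [[-0.998, -0.06, 0.004], [-0.06, 0.998, -0.002], [-0.004, -0.002, -1.0]]
wrist_force: [0.5, -0.3, 0.4]
finger_gap: -0.001
gripper_force: 0.0
t: 22.05
tcp_pos: [0.5407, -0.2085, 0.0105]
orientation: [[-0.998, -0.06, 0.0], [-0.06, 0.998, -0.0], [-0.0, -0.0, -1.0]]
wrist_force: [0.5, 0.1, -0.4]
finger_gap: -0.002
gripper_force: 0.0
```

```bash
python3 -m crank '[{"translation":[0.003,0.0002,0],"dr":[0,0,0],"hand":1},{"translation":[0.005,0.0003,0],"dr":[0,0,0],"hand":1},{"translation":[0.005,0.0003,0],"dr":[0,0,0],"hand":1}]'
python3 -m crank '[{"translation":[0.003,0.0002,0],"dr":[0,0,0],"hand":1},{"translation":[0.003,0.0002,0],"dr":[0,0,0],"hand":1},{"translation":[0.003,0.0002,0],"dr":[0,0,0],"hand":1}]'
```

```text
t: 22.3
tcp_pos: [0.542, -0.2082, 0.01]
orientation: [[-0.998, -0.059, -0.005], [-0.059, 0.998, -0.0], [0.005, 0.0, -1.0]]
wrist_force: [-4.6, 1.0, 3.1]
finger_gap: -0.002
gripper_force: 2.3
t: 22.55
tcp_pos: [0.5419, -0.2081, 0.0097]
orientation: [[-0.998, -0.058, -0.009], [-0.058, 0.998, -0.001], [0.009, -0.0, -1.0]]
wrist_force: [-9.7, -2.4, 6.3]
finger_gap: 0.002
gripper_force: 4.8
```

```bash
python3 -m crank '[{"translation":[0.004,0.0002,0.002],"dr":[0,0,0],"hand":1},{"translation":[0.004,0.0002,0.002],"dr":[0,0,0],"hand":1},{"translation":[0.004,0.0002,0.002],"dr":[0,0,0],"hand":1}]'
python3 -m crank '[{"translation":[-0.02,-0.001,0],"dr":[0,0,0],"hand":1},{"translation":[-0.05,-0.003,0],"dr":[0,0,0],"hand":1},{"translation":[-0.05,-0.003,0],"dr":[0,0,0],"hand":1},{"translation":[-0.05,-0.003,0.05],"dr":[0,0,0],"hand":1},{"translation":[-0.06,-0.003,0.1],"dr":[0,0,0],"hand":1},{"translation":[-0.08,-0.003,0.15],"dr":[0,0,0],"hand":1},{"translation":[-0.08,-0.003,0.2],"dr":[0,0,0],"hand":1},{"translation":[-0.08,-0.003,0.25],"dr":[0,0,0],"hand":1},{"translation":[-0.08,-0.003,0.25],"dr":[0,0,0],"hand":1},{"translation":[-0.08,-0.003,0.25],"dr":[0,0,0],"hand":1}]'
python3 - <<'E'
from h import *
s=manip.observe();im=manip.camera('wrist');c=cam('wrist',s);cv2.imwrite('pics/w9.png',im[...,::-1])
g=cv2.cvtColor(im,cv2.COLOR_RGB2GRAY).astype(float);g=cv2.GaussianBlur(g,(3,3),0);gr=np.gradient(g,axis=0)
def row(x,y,z,sg,w=9):
    u,v=proj(c,(x,-.2061+(x-.6)*.0577+y,z));u=int(round(u));v=int(v);r=v-w+int(np.argmax(sg*gr[v-w:v+w,u]));return u,r,ray(c,(u,r),z)
for y in(-.02,-.01,.012,.02):print('rim',row(.554,y,.043,1),'roof',row(.6,y,.054,-1,6))
# roof back edge along the centreline
v0=[proj(c,(x,-.2061+(x-.6)*.0577-.012,.054)) for x in(.66,.69,.71,.73)];print(v0)
m=cv2.inRange(cv2.cvtColor(im,cv2.COLOR_RGB2HSV),(3,120,60),(20,255,255));n,l,st,ce=cv2.connectedComponentsWithStats(m);print([(ce[i],st[i,4]) for i in range(1,n) if st[i,4]>60])
t=cv2.cvtColor(manip.camera('top'),cv2.COLOR_RGB2BGR);o=cv2.imread('pics/top0.png')
d=cv2.absdiff(t,o).max(2)>40
for n,(a,b) in dict(mug=(222,250),tin=(419,196),tub=(423,230)).items():print(n,d[b-18:b+18,a-18:a+18].mean())
E
```

```text
t: 22.8
tcp_pos: [0.5416, -0.2074, 0.0098]
orientation: [[-0.998, -0.058, -0.015], [-0.058, 0.998, -0.0], [0.015, 0.001, -1.0]]
wrist_force: [-13.6, -2.4, 4.5]
finger_gap: -0.0
gripper_force: 6.7
t: 23.63
tcp_pos: [0.492, -0.2116, 0.2028]
orientation: [[-0.998, -0.059, 0.007], [-0.059, 0.998, -0.004], [-0.007, -0.004, -1.0]]
wrist_force: [-1.7, 0.1, -0.1]
finger_gap: -0.001
gripper_force: 0.0
rim (303, 238, array([ 0.5545, -0.2287,  0.043 ])) roof (303, 283, array([ 0.6008, -0.2261,  0.054 ]))
rim (313, 238, array([ 0.5539, -0.2184,  0.043 ])) roof (313, 286, array([ 0.6037, -0.2155,  0.054 ]))
rim (334, 238, array([ 0.5526, -0.1966,  0.043 ])) roof (334, 284, array([ 0.5999, -0.1936,  0.054 ]))
rim (341, 238, array([ 0.5521, -0.1894,  0.043 ])) roof (341, 282, array([ 0.5971, -0.1865,  0.054 ]))
[array([311.0791, 330.8308]), array([311.2759, 353.1015]), array([311.4018, 367.3554]), array([311.5238, 381.1609])]
[(array([319.8571, 242.9643]), np.int32(112))]
mug 0.0
tin 0.0015432098765432098
tub 0.0
```

The end face held at x ≈ 0.553 under a second push, so it's against the back wall. The lip flares to about z 0.058, which makes the stick-out about 52 mm. The mug, tin and tub haven't changed in the top view, and the hand is clear.

```bash
python3 -c "
from rig import manip
print(manip.finish_job())"
```

```text
the job is handed in; nothing more can be done
None
```

The tray was drawn out, turned end for end and pushed back in until it stopped firmly, with about 52 mm measured sticking out at the filled end; it was released, the mug, tin and tub did not move, and the job was handed in at about 24 s.

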